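# Seat a slide box under the reader's retaining jaw and bolt it in

## Robot

A 6-joint arm with a two-finger parallel gripper is mounted at the origin on a cart in front of the work surface, level with it; the furniture and walls round the work are solid. World frame = base frame: x ahead of the robot, y to its left, z up, the work surface at z = 0. Lengths are in m, angles in rad, forces in N, time in s.
With the tool pointing down it reaches from about 0.375 to 0.9 m from the base axis. Payload 3.1 kg.
Tool frame: the origin (TCP) lies midway between the tips of the shut fingers; the grasp point (between the pads) lies 19 mm behind it; x points along the fingers, z is the direction in which the jaws open and shut, and the axes are right-handed (so a half turn about x gives the same grasp; the last joint's range is limited). The gripper opens to 85 mm and grips with 20 to 120 N. Pads are 22 mm wide; open, the fingers measure 114 mm over their backs; the gripper's body (76 mm by 85 mm) begins 54 mm behind the grasp point. The pads swing forward as they close: fully open they stand 13 mm farther back than shut.
Start: joints at [-1.429, 0.527, 1.433, -0, 1.181, -0.178], TCP at [0.197, -0.593, 0.231] pointing down, gripper open.
Joint ranges: [-3.08, 3.08], [-0.75, 2.2], [0.22, 2.44], [-1.43, 4.57], [0, 2.65], [-2.85, 2.85]. Speed limits (rad/s): [2.79, 2.79, 3.14, 3.14, 3.14, 3.14].

## Interface

Orientations are given as a unit quaternion [x, y, z, w].
In Python, from station import status, snapshot, camera_params, ticket gives the robot as it stands.
- The arm moves only by the tool arm_command, never from a script. Its argument "series" is a list that holds one entry, the list of rows, each a list of 4 numbers: the shift along the tool's x, y, z in mm, then the turn about the tool's x in rad. A call has 1 to 10 rows; each row shifts and turns the commanded pose from where the row before left it, along the tool's axes as they then stand; what a row does not reach is not made up. A row lasts 1/10 s, in which the tool goes at most 50 mm and 8.59 degrees, less where a joint would pass 70% of its speed; a pose out of reach is approached as far as the arm can. A call is refused whole if a number of a shift passes 50 or a number of a turn 0.15, either way. A call with a gripper value outside its range is refused whole. "jaw" is the opening in per cent of the stroke, from 0 (shut) to 100 (fully open), set as the call begins (left out, the last holds). The fingers move at their own pace and stop on an object; "force" is the grip in N (left out, the last holds). Time passes only in rows, so rows that do not move let the fingers close. It gives the time, the measured TCP pose, the force and the opening at its end, in the units of the state.
- status.sense(): the state, without advancing time (a new reading comes with each control period).
- snapshot(name): name is "side" or "top" or "wrist"; returns the picture (384x512x3 uint8, red, green, blue); there is no depth.
- camera_params(name): a dict with "fovy" (degrees; the focal length in pixels is half the picture's height over the tangent of half this angle, whatever the lens; pixels are square), "cx", "cy" (the principal point, pixels), "extrinsics" (4x4, takes a point from camera to world coordinates); the wrist camera has in their place "mount" (4x4, takes a point from camera to tool coordinates, whose origin is the TCP and whose axes are the tool frame's). Camera axes: x right, y down, z forward; pixel columns grow to the right and rows downward; lengths in m; the calibration is good to about 2 mm. The wrist camera is an equidistant fisheye: a pixel r from the principal point sees the ray r / f radians off the axis. A picture is of the moment at which its call begins: read the wrist's pose just before it. camera_params takes no time and is no camera call.
- ticket.sign_off(): hands the job in, once; it reports no verdict.
The state is a dict: "t": time; "q": joint angles; "qd": joint speeds; "tau": joint torques, N m; "tcp_pos": TCP position; "tool_rot": TCP orientation; "force": force on the tool from outside, world axes, zero at the start; "ft_torque": the same for the moment, N m; "finger_gap": opening from 0.0 (shut) to 1.0 (fully open).
Only numpy, scipy, OpenCV 4.12 (cv2) and the standard library are available. Lean on these libraries where they do the work, as an engineer would, in place of code of your own. Each camera call takes 0.05 s, during which the arm holds its last target. There are 200 camera calls.

## Task

Put the blue box of microscope slides flat into the pocket of the reader station, lengthwise, sliding it in under the blue retaining jaw until it is fully home against the end stop, with its top up. Then push the red-knobbed bolt all the way across behind it so the box cannot slide back out. Leave the other things on the bench where they are.

Things in the scene. Friction and masses are not known exactly. Their poses are not given: they have to be found in the camera images.
- slide_box: Loose box of microscope slides, blue with a pale label on top, rigid and closed, about 0.06 kg: 30 mm wide (its x), 78 mm long (its y), 26 mm high (z). Origin at the centre of its underside. At the start it lies flat on the bench, z up, on the robot's right of the reader; either end may go in first.
- reader: Fixed reader station, white plastic and aluminium. Origin on the bench under the pocket's middle; x points from the pocket's mouth inward (roughly the robot's left, world +y), y roughly towards the robot, z up; all reader numbers are mm in this frame. Base plate 6 thick, x -60 to 155, y -70 to 70. White housing x 52 to 152, y -70 to 70, to z=201.
- pocket (a point): On the pocket's floor, z=6, axes as the reader's: when fully home the box's origin is here, long side along x. End stop face at x=39; cheeks with inner faces y=+-17, outer +-37, from x=2 inward, to z=36; mouth flared to y=+-25 at x=-11. Ahead of x=-11 the box's sides are free. Reader frame.
- jaw (a point): Middle of the front lower edge of the blue retaining jaw that overhangs the pocket: it spans reader x 8 to 51, y -37 to 37, z 36 to 48, its underside 30 mm above the pocket's floor, 4 mm more than the box is high.
- hood (a point): Middle of the front lower edge of the white scanner hood over the pocket: reader x -43 to 68, y -55 to 55, z 135 to 201. A vertical gripper cannot work at the pocket; one whose wrist leans back towards reader -x by 35 to 45 degrees clears it while gripping the box near its outer end.
- bolt (a joint): Sliding steel bolt: 0 = drawn back towards the robot, 0.050 m = shut against its stop; moves along reader -y, stays where left, friction about 2 N; starts at 0 to 0.010. Bar at reader x -54 to -44, z 10 to 24, tip at y=40 when 0, y=-10 when shut, 5 mm behind a box fully home. Guide block x -58 to -40, y 44 to 64, to z=28; plate below it 6 thick, x -90 to -35, y 65 to 155.
- bolt_knob (a point): Centre of the top of the bolt's upright red knob, 46 mm above the bench; the knob is 16 mm in diameter and 34 mm high, and rides on the bolt. It stands 80 mm before the pocket point (reader x) and at reader y=121 mm minus the bolt's value. Push it from its reader +y side, the one nearer the robot.
- white_bottle: Bystander: white bottle, 60 mm diameter, 140 high; origin at the centre of its underside.
- tape: Bystander: roll of tan tape lying flat, 84 mm diameter, 19 high; origin at the centre of its underside.
- kitchen_timer: Bystander: round white timer with a dark dial, 66 mm diameter, 49 high; origin at the centre of its underside.
Not all that is in view belongs to the job. Leave any green or turquoise look-alike of the slide_box alone.

How it is judged:
On the way, in this order (a step that is already met when the one before it is completed fails the run):
1. the box is fully home in the pocket, flat, under the jaw (x of slide_box in the frame of pocket between -0.004 and 0.003 m and y of slide_box in the frame of pocket between -0.005 and 0.005 m and z of slide_box in the frame of pocket between -0.003 and 0.003 m and angle between the y axis of slide_box and the x axis of pocket, either way round below 0.12 rad and angle between slide_box's own z axis and vertical below 0.06 rad), for 0.2 s.
2. the bolt is shut behind the box (value of joint bolt above 0.044 m), for 0.2 s.
At the end, for the whole second after the job is handed in: The slide box lies at rest, flat and top up on the pocket's floor, lengthwise under the jaw, within 4 mm of fully home and 5 mm of the middle, turned less than 0.12 rad; the bolt is pushed across behind it to within 6 mm of its stop (all of step 1 and value of joint bolt above 0.044 m and linear speed of slide_box below 0.01 m/s); the robot touches nothing.
It fails at once if a bystander (bottle, tape roll, timer) is moved by more than 30 mm (distance of any of white_bottle, tape, kitchen_timer from where it was at the start of the episode above 0.03 m).
It also fails if it takes over 56 s, if anything falls off the work surface, if the arm or the gripper's body presses on something with over 40 N, if the wrist force passes 120 N, or if a joint passes its speed limit or range.

## Working session

There is one attempt and no reset: what is moved stays moved. The work goes in short steps, Python scripts to look and compute and a tool call to move; the robot and the scene stay as the last step left them, time stands still between calls to the robot, and variables do not carry over. Pictures are saved under pics/ and viewed, about 8 in all and at most 12, crops included, and the job is handed in when it is done.

Besides the shell and the picture viewer there is one more tool, called after "Request:" as name(argument=value, ...), one argument or row to a line, values as JSON. arm_command: Moves the arm, as the interface text tells. Its arguments: {"type":"object","properties":{"series":{"type":"array"},"jaw":{"type":"number"},"force":{"type":"number"}},"required":["series"]}

```bash
mkdir -p pics; ls
python3 - <<'E'
from station import status, snapshot, camera_params
import cv2, numpy as np
s=status.sense(); print(s['t'],s['tcp_pos'],s['tool_rot'],s['finger_gap'])
for n in ['side','top','wrist']:
    im=snapshot(n); cv2.imwrite(f'pics/{n}0.png',im[:,:,::-1]); p=camera_params(n); print(n,{k:np.round(v,4).tolist() for k,v in p.items()})
a=[cv2.imread(f'pics/{n}0.png') for n in ['side','top']]
cv2.imwrite('pics/both0.png',cv2.resize(np.vstack(a),(400,600)))
E
```

```text
pics
0.0 [ 0.19640771 -0.59258895  0.23031953] [ 0.41456194  0.57375533 -0.41346204  0.57270618] 0.9981578816304526
side {'fovy': 48.9952, 'cx': 258.9929, 'cy': 200.1385, 'extrinsics': [[0.996, -0.0579, 0.0687, 0.5076], [-0.0897, -0.6889, 0.7193, -0.9415], [0.0057, -0.7225, -0.6913, 1.0622], [0.0, 0.0, 0.0, 1.0]]}
top {'fovy': 53.2574, 'cx': 257.9493, 'cy': 189.1689, 'extrinsics': [[0.1193, -0.7793, 0.6153, -0.2009], [-0.9928, -0.1007, 0.065, -0.0317], [0.0113, -0.6186, -0.7856, 1.1379], [0.0, 0.0, 0.0, 1.0]]}
wrist {'fovy': 65.7065, 'cx': 260.8986, 'cy': 191.0942, 'mount': [[-0.0007, -0.3005, 0.9538, -0.1429], [-0.0003, -0.9538, -0.3005, 0.0761], [1.0, -0.0005, 0.0006, -0.0001], [0.0, 0.0, 0.0, 1.0]]}
```

View pics/top0.png

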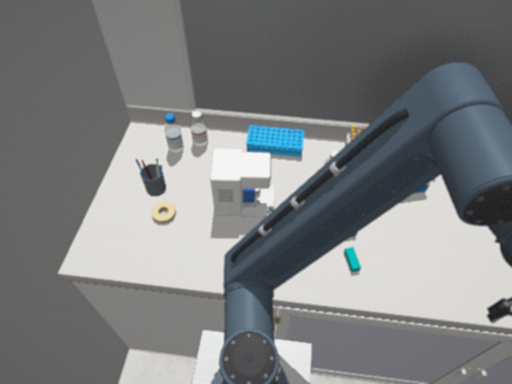

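View pics/side0.png

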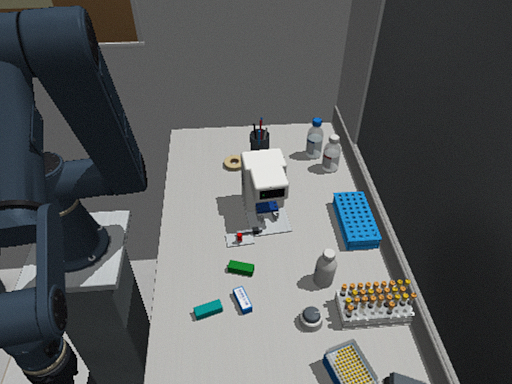

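The side view shows three similar boxes: turquoise at (208,309), green at (240,268), and blue with a pale label at (243,300). The blue one fits the description. The red knob is at about (239,237), the jaw at (267,208), the bottle at (326,268) and the timer at (311,318). I'll confirm the box in a crop and measure.

```bash
cat > h.py <<'E'
import numpy as np, cv2
from scipy.spatial.transform import Rotation as R
from station import status, snapshot, camera_params
def ray(n,uv,s=None):
    p=camera_params(n); f=192/np.tan(np.radians(p['fovy'])/2)
    d=(np.atleast_2d(uv)-[p['cx'],p['cy']])/f
    if n=='wrist':
        r=np.linalg.norm(d,axis=1,keepdims=True)+1e-12
        v=np.hstack([d/r*np.sin(r),np.cos(r)]); T=np.eye(4); T[:3,:3]=R.from_quat(s['tool_rot']).as_matrix(); T[:3,3]=s['tcp_pos']; E=T@np.array(p['mount'])
    else: v=np.hstack([d,np.ones((len(d),1))]); E=np.array(p['extrinsics'])
    return E[:3,3], v@E[:3,:3].T
def onz(n,uv,z,s=None):
    o,v=ray(n,uv,s); return o+v*((z-o[2])/v[:,2])[:,None]
def blobs(im,lo,hi,amin=15):
    h=cv2.cvtColor(im,cv2.COLOR_RGB2HSV); m=cv2.inRange(h,lo,hi)
    c,_=cv2.findContours(m,cv2.RETR_EXTERNAL,cv2.CHAIN_APPROX_NONE)
    return [x for x in c if cv2.contourArea(x)>=amin],m
E
python3 - <<'E'
from h import *
im=cv2.imread('pics/side0.png')[:,:,::-1].copy()
for nm,lo,hi,z in [('blue',(100,90,30),(125,255,255),.013),('red',(0,140,60),(8,255,255),.04),('red2',(172,140,60),(180,255,255),.04)]:
    for c in blobs(im,lo,hi,8)[0]:
        (u,v),wh,a=cv2.minAreaRect(c); print(nm,round(u),round(v),np.round(wh),round(a),cv2.contourArea(c),onz('side',[[u,v]],z).round(3))
print(onz('side',[[267,208],[326,285],[311,325],[243,300]],0.0).round(3))
cv2.imwrite('pics/crop0.png',cv2.resize(im[130:340,180:360,::-1],None,fx=2.8,fy=2.8,interpolation=cv2.INTER_CUBIC))
E
```

```text
blue 48 362 [ 5. 11.] 90 11.0 [[ 0.02  -0.401  0.013]]
blue 330 370 [33.  6.] 62 137.0 [[ 0.735 -0.485  0.013]]
blue 21 356 [9. 9.] 84 8.0 [[-0.054 -0.38   0.013]]
blue 34 357 [10. 17.] 5 15.0 [[-0.021 -0.386  0.013]]
blue 10 349 [19.  6.] 45 39.0 [[-0.09  -0.357  0.013]]
blue 60 348 [ 4. 20.] 15 13.5 [[ 0.04  -0.365  0.013]]
blue 50 334 [12. 13.] 90 24.0 [[ 0.005 -0.323  0.013]]
blue 6 333 [20. 12.] 86 18.5 [[-0.115 -0.31   0.013]]
blue 26 332 [27. 21.] 49 83.0 [[-0.063 -0.311  0.013]]
blue 49 318 [ 8. 21.] 11 22.5 [[-0.011 -0.274  0.013]]
blue 11 313 [12.  7.] 61 11.0 [[-0.123 -0.246  0.013]]
blue 11 305 [ 8. 21.] 79 12.0 [[-0.131 -0.221  0.013]]
blue 35 299 [ 7. 10.] 27 10.0 [[-0.069 -0.205  0.013]]
blue 8 293 [ 4. 16.] 81 14.0 [[-0.152 -0.18   0.013]]
blue 242 300 [28. 12.] 65 62.5 [[ 0.526 -0.26   0.013]]
blue 35 290 [ 5. 14.] 90 11.5 [[-0.077 -0.177  0.013]]
blue 85 248 [11. 14.] 90 20.5 [[ 0.036 -0.026  0.013]]
blue 69 251 [25. 15.] 49 41.5 [[-0.012 -0.035  0.013]]
blue 14 238 [7. 7.] 90 15.0 [[-0.202  0.036  0.013]]
blue 64 231 [ 8. 14.] 34 8.0 [[-0.051  0.058  0.013]]
blue 2
[... 789 characters left out ...]
8  0.766  0.013]]
blue 104 77 [37. 12.] 69 133.5 [[-0.104  1.131  0.013]]
blue 60 59 [20. 12.] 53 29.0 [[-0.381  1.359  0.013]]
blue 88 56 [ 5. 15.] 11 12.5 [[-0.236  1.387  0.013]]
blue 71 55 [10. 10.] 63 18.5 [[-0.332  1.403  0.013]]
blue 40 52 [21.  8.] 27 30.5 [[-0.516  1.465  0.013]]
blue 9 58 [22. 11.] 68 15.5 [[-0.664  1.403  0.013]]
blue 6 32 [6. 6.] 22 8.5 [[-0.801  1.766  0.013]]
blue 24 26 [8. 4.] 45 10.5 [[-0.719  1.852  0.013]]
blue 8 13 [ 5. 19.] 74 21.0 [[-0.889  2.085  0.013]]
blue 53 11 [67. 10.] 1 61.0 [[-0.611  2.11   0.013]]
red 239 236 [7. 4.] 90 21.0 [[ 0.53  -0.041  0.04 ]]
[[ 0.638  0.121  0.   ]
 [ 0.781 -0.222  0.   ]
 [ 0.712 -0.35   0.   ]
 [ 0.529 -0.253  0.   ]]
```

View pics/crop0.png

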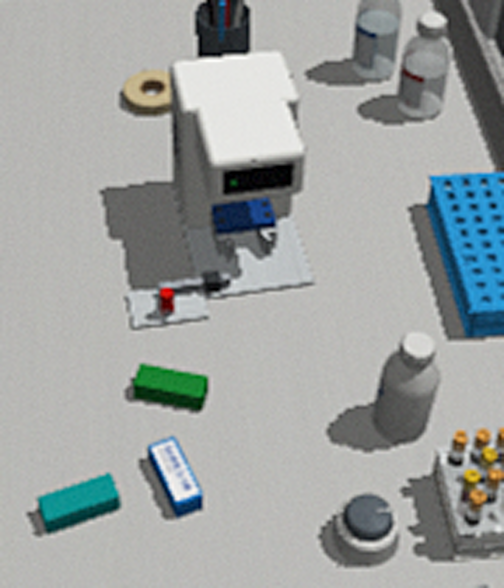

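The crop confirms that the box with the pale label, at crop (175,475) and so side (243,300), is the slide_box, near world (0.53,-0.26). The turquoise box at crop (80,502) and the green one at crop (170,387) are look-alikes. The wrist only turns about tool x, so next I check the axes and plan the approach.

Run:
```python
from h import *
s=status.sense(); M=R.from_quat(s['tool_rot']).as_matrix(); print(M.round(4))
print(M.T@(np.array([.47,-.20,.25])-s['tcp_pos'])*1000)
# box ends & plate edge from side view
im=cv2.imread('pics/side0.png')[:,:,::-1].copy()
print(onz('side',[[235.5,290],[250,309.5]],.026).round(3))
k=2.8
P=np.array([[313,283],[130,325],[128,295],[207,318],[212,285]])/k+[180,130]
print(onz('side',P,.006).round(3))
print('knob top',onz('side',np.array([[167,291]])/k+[180,130],.046).round(3))
```

```text
[[-2.000e-04  9.493e-01  3.144e-01]
 [ 1.700e-03  3.144e-01 -9.493e-01]
 [-1.000e+00  3.000e-04 -1.700e-03]]
[ -18.85593399  383.1683448  -286.87240581]
[[ 0.509 -0.234  0.026]
 [ 0.546 -0.302  0.026]]
[[ 0.709 -0.002  0.006]
 [ 0.488 -0.049  0.006]
 [ 0.487 -0.002  0.006]
 [ 0.578 -0.046  0.006]
 [ 0.588  0.005  0.006]]
knob top [[ 0.532 -0.036  0.046]]
```

Request:
arm_command(
  series=[
    [[-5, 38, -29, 0], [-5, 38, -29, 0], [-5, 38, -29, 0], [-5, 38, -29, 0], [-5, 38, -29, 0], [-5, 38, -29, 0], [-5, 38, -29, 0], [-5, 38, -29, 0], [-5, 38, -29, 0], [-5, 38, -29, 0]],
  ],
  jaw=100,
)

```text
t: 1.15
tcp_pos: [0.4667, -0.1967, 0.2814]
tool_rot: [0.414, 0.573, -0.414, 0.573]
force: [1.0, -0.7, 0.3]
finger_gap: 1.001
```

Run:
```python
from h import *
s=status.sense(); im=snapshot('wrist'); cv2.imwrite('pics/w1.png',im[:,:,::-1]); np.save('w1.npy',np.r_[s['tcp_pos'],s['tool_rot']]); print(s['t'],s['tcp_pos'],s['tool_rot'],s['force'])
```

```text
1.15 [ 0.46674671 -0.19668616  0.28143831] [ 0.41404383  0.57324297 -0.41406706  0.57315676] [ 0.96223026 -0.7128931   0.30317247]
```

View pics/w1.png

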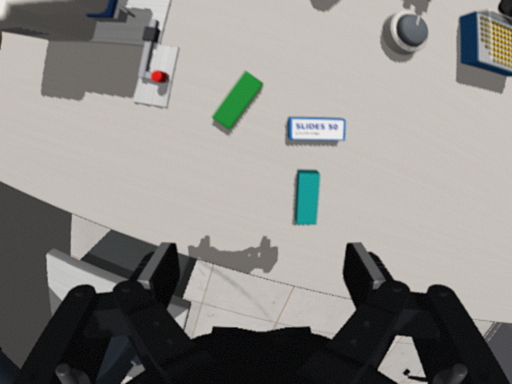

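The view shows the slide box at (316,129), the green and turquoise ones at (238,100) and (307,197), the knob top at (158,76), the bolt plate around (155,75) and the timer at (408,32).

Run:
```python
from h import *
a=np.load('w1.npy'); s=dict(tcp_pos=a[:3],tool_rot=a[3:])
im=cv2.imread('pics/w1.png')[:,:,::-1].copy()
c,m=blobs(im,(103,80,30),(125,255,255),15)
roi=np.zeros_like(m); roi[105:155,275:360]=m[105:155,275:360]
pts=cv2.findNonZero(roi)[:,0,:]; hull=cv2.convexHull(pts)[:,0,:]
w=onz('wrist',hull.astype(float),.026,s)[:,:2]
r=cv2.minAreaRect((w*1000).astype(np.float32)); print('box',r)
print(hull.min(0),hull.max(0))
c,_=blobs(im,(0,140,80),(8,255,255),10); print([(cv2.minAreaRect(x)[0],cv2.contourArea(x)) for x in c])
for x in c: print('knob',onz('wrist',[cv2.minAreaRect(x)[0]],.046,s).round(4))
# crop for reader
cv2.imwrite('pics/w1c.png',cv2.resize(im[0:120,30:200,::-1],None,fx=4.5,fy=4.5,interpolation=cv2.INTER_CUBIC))
```

```text
box ((527.6802978515625, -256.46746826171875), (30.79707145690918, 79.0341567993164), 18.65049934387207)
[288 117] [345 140]
[((159.0, 76.0), 85.5)]
knob [[ 0.5327 -0.0362  0.046 ]]
```

Request:
arm_command(
  series=[
    [[8, 0, 0, 0.15], [8, 0, 0, 0.15], [8, 0, 0, 0.15], [8, 0, 0, 0.15], [8, 0, 0, 0.15], [8, 0, 0, 0.15], [8, 0, 0, 0.15], [8, 0, 0, 0.15], [8, 0, 0, 0.15], [8, 0, 0, 0.15]],
  ],
  jaw=65,
)

```text
t: 2.2
tcp_pos: [0.4658, -0.1987, 0.2008]
tool_rot: [-0.694, -0.135, 0.694, -0.135]
force: [0.1, 0.7, -0.2]
finger_gap: 0.653
```

```bash
cat >> h.py <<'E'
def to(p,yaw=None,s=None):
    "tool-axis shift in mm to world p, and turn about tool x bringing tool y to world yaw (deg)"
    s=s or status.sense(); M=R.from_quat(s['tool_rot']).as_matrix(); print('t',s['t'],'tcp',np.round(s['tcp_pos'],4),'F',np.round(s['force'],1),'gap',round(s['finger_gap'],3))
    y=np.degrees(np.arctan2(M[1,1],M[0,1])); print('yaw',round(y,2),'turn',None if yaw is None else round(np.radians(y-yaw),4)); print('shift',(M.T@(np.array(p)-s['tcp_pos'])*1000).round(1))
E
python3 -c "
from h import *
to([.5376,-.2859,.06],-71.35)"
```

```text
t 2.2 tcp [ 0.4658 -0.1987  0.2008] F [ 0.1  0.7 -0.2] gap 0.653
yaw -67.98 turn 0.0588
shift [140.7 107.8 -33.9]
```

Request:
arm_command(
  series=[
    [[20, 22, -7, 0], [24, 22, -7, 0], [30, 22, -7, 0], [30, 22, -7, 0], [30, 20, -6, 0.03], [7, 0, 0, 0.03], [0, 0, 0, 0]],
  ],
)

```text
t: 2.9
tcp_pos: [0.5371, -0.2846, 0.0586]
tool_rot: [-0.696, -0.117, 0.699, -0.115]
force: [-0.1, -0.2, 1.7]
finger_gap: 0.65
```

Run:
```python
from h import *
s=status.sense(); to([.5376,-.2859,.004],-71.35,s)
im=snapshot('wrist'); cv2.imwrite('pics/w2.png',im[:,:,::-1]); np.save('w2.npy',np.r_[s['tcp_pos'],s['tool_rot']])
c,m=blobs(im,(103,80,30),(125,255,255),15)
for x in c: print(cv2.boundingRect(x),cv2.contourArea(x))
```

```text
t 2.9 tcp [ 0.5371 -0.2846  0.0586] F [-0.1 -0.2  1.7] gap 0.65
yaw -71.1 turn 0.0043
shift [54.6  1.7 -0.2]
(239, 196, 47, 108) 4567.5
```

View pics/w2.png

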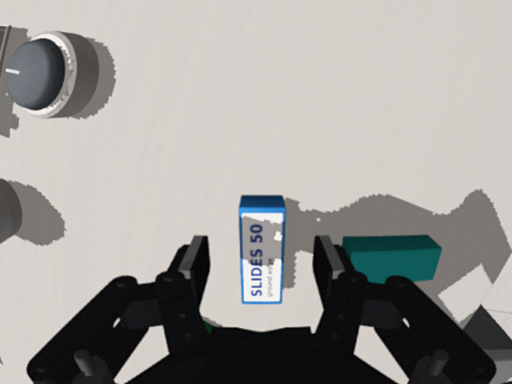

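The box is centred between the fingers, at u 262 against 261. Its grip end is at v 196-212, and the turquoise box is off to the right, starting at u 343. I'll go down and grip.

Request:
arm_command(
  series=[
    [[10, 1.5, 0, 0.004], [15, 0, 0, 0], [15, 0, 0, 0], [10, 0, 0, 0], [4, 0, 0, 0], [0, 0, 0, 0]],
  ],
  jaw=55,
)

```text
t: 3.55
tcp_pos: [0.5386, -0.2864, 0.0052]
tool_rot: [-0.697, -0.116, 0.698, -0.114]
force: [-0.5, -0.3, 0.6]
finger_gap: 0.551
```

Request:
arm_command(
  series=[
    [[0, 0, 0, 0], [0, 0, 0, 0], [0, 0, 0, 0], [0, 0, 0, 0], [0, 0, 0, 0], [0, 0, 0, 0]],
  ],
  jaw=15,
  force=40,
)

```text
t: 4.15
tcp_pos: [0.5393, -0.287, 0.0067]
tool_rot: [0.698, 0.115, -0.698, 0.115]
force: [0.1, -0.4, 2.4]
finger_gap: 0.342
```

Request:
arm_command(
  series=[
    [[-10, 0, 0, 0], [-20, 0, 0, 0], [-30, 0, 0, 0], [-40, 0, 0, 0], [-40, 0, 0, 0], [-20, 0, 0, 0], [0, 0, 0, 0.15], [0, 0, 0, 0.1], [0, 0, 0, 0]],
  ],
)

```text
t: 5.05
tcp_pos: [0.539, -0.2867, 0.1671]
tool_rot: [0.707, 0.027, -0.706, 0.027]
force: [0.6, 0.1, -0.5]
finger_gap: 0.338
```

```bash
python3 -c "
from h import *
to([.57,-.15,.17],-85.6)"
```

```text
t 5.05 tcp [ 0.539  -0.2867  0.1671] F [ 0.6  0.1 -0.5] gap 0.338
yaw -85.6 turn 0.0001
shift [  -2.9 -133.9  -41.5]
```

Request:
arm_command(
  series=[
    [[0, -20, -10, 0], [0, -30, -15, 0], [0, -30, -15, 0], [0, -20, -5, 0], [0, 0, 0, 0], [0, 0, 0, 0]],
  ],
)

```text
t: 5.65
tcp_pos: [0.5763, -0.1835, 0.1663]
tool_rot: [-0.706, -0.028, 0.707, -0.028]
force: [0.3, -0.4, -1.1]
finger_gap: 0.339
```

Run:
```python
from h import *
s=status.sense(); to([.57,-.18,.17],-85.6,s)
im=snapshot('wrist'); cv2.imwrite('pics/w3.png',im[:,:,::-1]); np.save('w3.npy',np.r_[s['tcp_pos'],s['tool_rot']])
```

```text
t 5.65 tcp [ 0.5763 -0.1835  0.1663] F [ 0.3 -0.4 -1.1] gap 0.339
yaw -85.46 turn 0.0025
shift [-3.7 -4.   6. ]
```

View pics/w3.png

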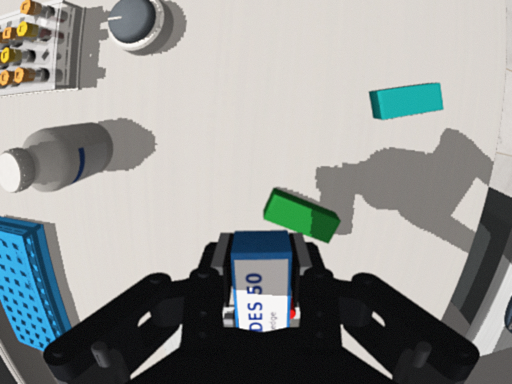

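This view is blocked by the gripper: it shows the held box at (262,280), the bottle, timer and look-alikes undisturbed, but not the reader. I'll get the reader's yaw from the earlier w1 crop.

View pics/w1c.png

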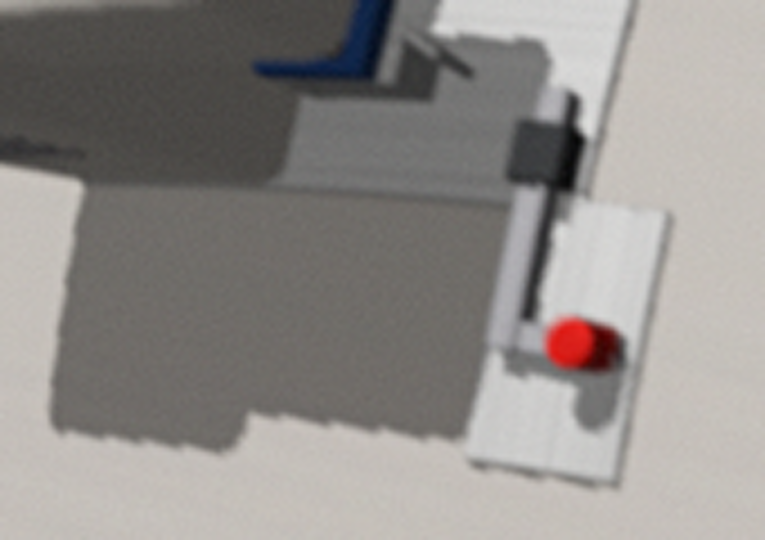

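Run:
```python
from h import *
a=np.load('w1.npy'); s=dict(tcp_pos=a[:3],tool_rot=a[3:])
C=np.array([[672,212],[618,482],[470,460],[632,10],[590,195],[90,180],[500,204],[571,342]],float)
uv=np.array([30,0])+(C+.5)/4.5-.5
w=onz('wrist',uv[:7],.006,s)[:,:2]*1000; k=onz('wrist',uv[7:],.046,s)[0,:2]*1000
print(w.round(1),k.round(1))
rd=np.array([[-90,65],[-90,155],[-35,155]])
d=lambda i,j:np.degrees(np.arctan2(*(w[j]-w[i])[::-1]))
print('y-dir yaw-90:',d(0,1)-90,d(3,4)-90,' x-dir:',d(2,1)+180,d(6,5))
def fit(th,pts):
    Rm=np.array([[np.cos(th),-np.sin(th)],[np.sin(th),np.cos(th)]]); return pts@Rm.T
from scipy.optimize import least_squares
f=lambda p:np.r_[(fit(p[0],rd)+p[1:3]-w[:3]).ravel(), (fit(p[0],np.array([[-80,0]]))+p[1:3]-k)@np.array([np.cos(p[0]),np.sin(p[0])]), ((w[3:5]-p[1:3])@[np.cos(p[0]),np.sin(p[0])]+60), ((w[5:7]-p[1:3])@[-np.sin(p[0]),np.cos(p[0])]-70)]
r=least_squares(f,[1.64,640,40]); print(np.degrees(r.x[0]),r.x[1:],r.fun.round(1))
th=r.x[0]; ax=np.array([[np.cos(th),np.sin(th)],[-np.sin(th),np.cos(th)]]); kr=ax@(k-r.x[1:]); print('knob reader',kr,'bolt',121-kr[1])
np.save('reader.npy',r.x)
```

```text
[[581.5 -37.9]
 [493.4 -46.7]
 [487.5   6. ]
 [644.6  -1.4]
 [580.9  -9.1]
 [555.  199.9]
 [571.7  21. ]] [533.7 -32.8]
y-dir yaw-90: -264.24541331989974 -263.11284547094067  x-dir: 96.46609783947056 95.33393785282544
95.55376855678774 [638.5014764  57.4436411] [ 1.  -0.6 -0.5 -0.4  0.2  1.6 -0.3  0.9 -0.6 -0.7 -0. ]
knob reader [-79.6659153  113.03855128] bolt 7.961448719012552
```

```bash
cat >> h.py <<'E'
def rw(x,y,z=0):
    th,ox,oy=np.load('reader.npy'); c,s=np.cos(th),np.sin(th); return np.array([ox+c*x-s*y,oy+s*x+c*y,z])/1000
YR=-84.45
E
python3 -c "
from h import *
to(rw(-140,0,60),YR)"
```

```text
t 5.7 tcp [ 0.5763 -0.1842  0.1663] F [-0.1 -0.4 -0.2] gap 0.343
yaw -85.54 turn -0.0191
shift [106.3 -96.2 -83.5]
```

Request:
arm_command(
  series=[
    [[10, -16, -14, 0], [20, -24, -21, 0], [20, -24, -21, 0], [20, -20, -18, 0], [20, -12, -10, 0], [10, 0, 0, -0.019], [6, 0, 0, 0], [0, 0, 0, 0], [0, 0, 0, 0]],
  ],
)

```text
t: 6.6
tcp_pos: [0.6527, -0.0831, 0.0611]
tool_rot: [0.707, 0.033, -0.706, 0.033]
force: [0.2, -0.1, -1.6]
finger_gap: 0.344
```

Run:
```python
from h import *
s=status.sense(); to(rw(-90,0,16),YR,s)
im=snapshot('side'); cv2.imwrite('pics/s4.png',im[:,:,::-1])
im2=snapshot('top'); cv2.imwrite('pics/s4b.png',np.hstack([cv2.resize(im[130:290,180:340,::-1],(400,400),interpolation=cv2.INTER_CUBIC),cv2.resize(im2[130:290,190:350,::-1],(400,400),interpolation=cv2.INTER_CUBIC)]))
```

```text
t 6.6 tcp [ 0.6527 -0.0831  0.0611] F [ 0.2 -0.1 -1.6] gap 0.344
yaw -84.62 turn -0.003
shift [ 45.  -51.3   0.8]
```

View pics/s4b.png

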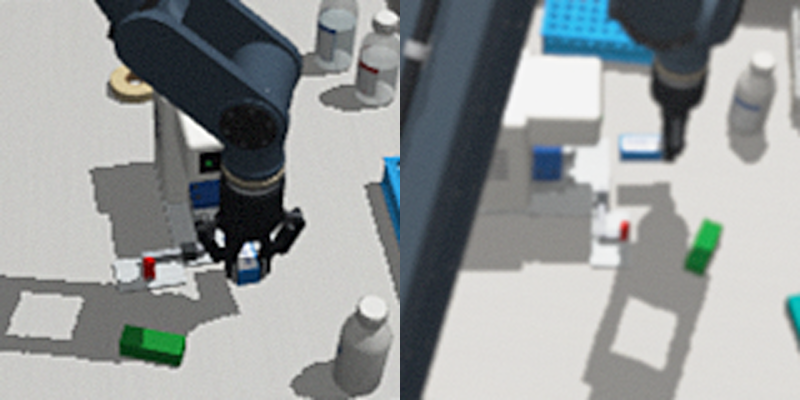

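The crops show the box held level in the gripper, at (640,147) in the top half, lined up with the blue jaw at (547,160). The bolt and look-alikes are untouched. I'll lower, then slide in over the plate.

Request:
arm_command(
  series=[
    [[15, 0, 0, -0.003], [15, 0, 0, 0], [8, 0, 0, 0], [0, -10, 0, 0], [0, -15, 0, 0], [0, -15, 0.5, 0], [0, -9, 0, 0], [0, 0, 0, 0], [0, 0, 0, 0]],
  ],
)

```text
t: 7.6
tcp_pos: [0.6478, -0.0323, 0.0228]
tool_rot: [0.707, 0.035, -0.706, 0.035]
force: [0.2, 0.0, -0.4]
finger_gap: 0.341
```

```bash
python3 -c "
from h import *
to(rw(-90,0,13.5),YR)"
```

```text
t 7.6 tcp [ 0.6478 -0.0323  0.0228] F [ 0.2  0.  -0.4] gap 0.341
yaw -84.27 turn 0.0031
shift [ 9.3 -0.2  0.5]
```

Request:
arm_command(
  series=[
    [[0, -3, 0.5, 0.002], [0, 0, 0, 0], [4, 0, 0, 0], [4, 0, 0, 0], [2, 0, 0, 0], [0, 0, 0, 0], [0, 0, 0, 0]],
  ],
)

```text
t: 8.3
tcp_pos: [0.6464, -0.0303, 0.0125]
tool_rot: [-0.706, -0.034, 0.706, -0.034]
force: [-1.3, -1.2, 3.9]
finger_gap: 0.342
```

Request:
arm_command(
  series=[
    [[0, 0, 0, 0], [0, 0, 0, 0], [0, 0, 0, 0], [0, 0, 0, 0]],
  ],
  jaw=50,
)

```text
t: 8.7
tcp_pos: [0.6466, -0.0298, 0.0121]
tool_rot: [-0.706, -0.034, 0.706, -0.034]
force: [-0.6, 0.4, 0.4]
finger_gap: 0.501
```

Run:
```python
from h import *
s=status.sense(); to(rw(-90,0,13.5),YR,s)
im=snapshot('wrist'); cv2.imwrite('pics/w5.png',im[:,:,::-1])
```

```text
t 8.7 tcp [ 0.6466 -0.0298  0.0121] F [-0.6  0.4  0.4] gap 0.501
yaw -84.46 turn -0.0002
shift [-1.4  2.4 -0.4]
```

View pics/w5.png

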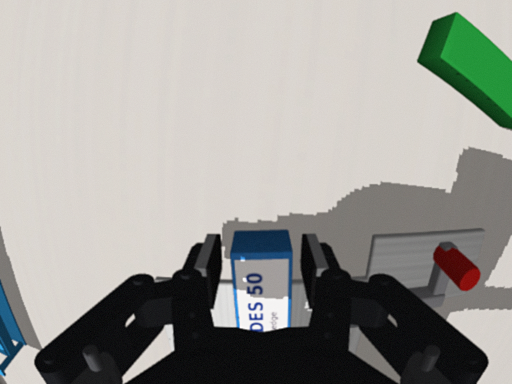

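The box sits on the plate between the opened fingers, at (262,280), straight, with the knob at (460,265) clear. The plate edge is at v~280. A vertical tool can't follow it under the hood, so I'll turn the gripper 90°, keep it open, and push the box home with the outside of the leading finger.

Request:
arm_command(
  series=[
    [[-10, 0, 0, 0], [-20, 0, 0, 0], [-30, 0, 0, 0], [0, 25, 0, 0], [0, 35, 0, 0], [0, 30, 0, 0], [0, 0, 0, 0]],
  ],
)

```text
t: 9.45
tcp_pos: [0.6567, -0.124, 0.0736]
tool_rot: [0.708, 0.032, -0.705, 0.034]
force: [-0.2, -0.0, 0.4]
finger_gap: 0.501
```

Request:
arm_command(
  series=[
    [[0, 0, 0, -0.15], [0, 0, 0, -0.15], [0, 0, 0, -0.15], [0, 0, 0, -0.15], [0, 0, 0, -0.15], [0, 0, 0, -0.15], [0, 0, 0, -0.15], [0, 0, 0, -0.15], [0, 0, 0, -0.15], [0, 0, 0, -0.15]],
  ],
  jaw=100,
)

```text
t: 10.45
tcp_pos: [0.6552, -0.1186, 0.0729]
tool_rot: [0.492, 0.508, -0.492, 0.508]
force: [0.8, 0.1, -0.6]
finger_gap: 0.995
```

Request:
arm_command(
  series=[
    [[0, 0, 0, -0.071], [0, 0, 0, 0], [0, 0, 0, 0]],
  ],
)

```text
t: 10.75
tcp_pos: [0.6553, -0.1189, 0.0727]
tool_rot: [0.476, 0.523, -0.475, 0.523]
force: [-0.0, -0.1, 0.0]
finger_gap: 1.001
```

Run:
```python
from h import *
s=status.sense(); to(rw(-170,0,0),5.55,s); print(s['q'])
im=snapshot('side'); cv2.imwrite('pics/s6.png',im[:,:,::-1]); im2=snapshot('top')
for n,i in (('side',im),('top',im2)):
  c,m=blobs(i,(100,90,30),(125,255,255),8)
  for x in c:
    (u,v)=cv2.minAreaRect(x)[0]
    w=onz(n,[[u,v]],.032)[0]
    if abs(w[0]-.64)<.06 and abs(w[1]+.0)<.15: print(n,cv2.boundingRect(x),cv2.contourArea(x),w.round(3))
cv2.imwrite('pics/s6b.png',np.hstack([cv2.resize(im[140:270,200:330,::-1],(400,400),interpolation=cv2.INTER_CUBIC),cv2.resize(im2[130:260,210:340,::-1],(400,400),interpolation=cv2.INTER_CUBIC)]))
```

```text
t 10.75 tcp [ 0.6553 -0.1189  0.0727] F [-0.  -0.1  0. ] gap 1.001
yaw 5.48 turn -0.0012
shift [72.7  0.4 -7.2]
[-3.47070923e-01  7.73410940e-01  1.43787329e+00  1.70260474e-04
  9.30260044e-01  1.12796213e+00]
side (266, 220, 13, 22) 47.5 [ 0.638 -0.015  0.032]
side (256, 201, 15, 13) 130.5 [0.622 0.094 0.032]
side (272, 195, 19, 13) 22.5 [0.688 0.116 0.032]
top (264, 199, 19, 4) 36.0 [ 0.621 -0.     0.032]
top (243, 188, 12, 14) 125.5 [0.636 0.091 0.032]
```

View pics/s6b.png

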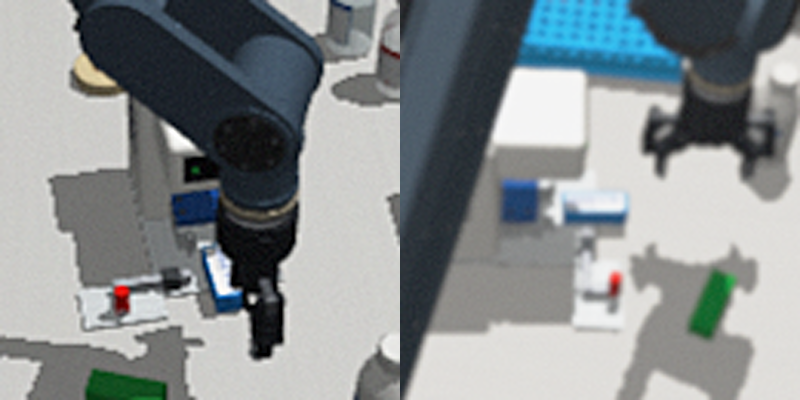

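The crops show the box flat ahead of the mouth, at (225,280) in the side half and (595,207) in the top half, lined up with the jaw. The open gripper is behind it. I'll lower and push along tool -z.

Request:
arm_command(
  series=[
    [[15, 0, 0, 0], [20, 0, 0, 0], [20, 0, 0, 0], [12, 0, 0, 0], [4, 0, 0, 0], [0, 0, -8, 0], [0, 0, -10, 0], [0, 0, -10, 0], [0, 0, 0, 0]],
  ],
)

```text
t: 11.75
tcp_pos: [0.6526, -0.0895, 0.0021]
tool_rot: [0.475, 0.524, -0.475, 0.524]
force: [-0.2, 0.3, -0.4]
finger_gap: 1.001
```

```bash
python3 -c "
from h import *
to(rw(-96,0,2),5.55)"
```

```text
t 11.75 tcp [ 0.6526 -0.0895  0.0021] F [-0.2  0.3 -0.4] gap 1.001
yaw 5.67 turn 0.0021
shift [  0.1   0.3 -51.6]
```

Request:
arm_command(
  series=[
    [[0, 0, -3, 0], [0, 0, -4, 0], [0, 0, -4, 0], [0, 0, -4, 0], [0, 0, -4, 0], [0, 0, -4, 0], [0, 0, -4, 0], [0, 0, -4, 0], [0, 0, -4, 0], [0, 0, 0, 0]],
  ],
)

```text
t: 12.75
tcp_pos: [0.6489, -0.056, 0.0012]
tool_rot: [0.475, 0.524, -0.475, 0.523]
force: [0.8, 1.9, 0.8]
finger_gap: 0.999
```

Run:
```python
from h import *
to(rw(-96,0,2),5.55)
for n in ('side','top'):
  i=snapshot(n); c,m=blobs(i,(100,90,30),(125,255,255),6)
  for x in c:
    (u,v)=cv2.minAreaRect(x)[0]; w=onz(n,[[u,v]],.032)[0]
    if abs(w[0]-.64)<.06 and abs(w[1])<.15: print(n,cv2.boundingRect(x),cv2.contourArea(x),w.round(3))
```

```text
t 12.75 tcp [ 0.6489 -0.056   0.0012] F [0.8 1.9 0.8] gap 0.999
yaw 5.58 turn 0.0005
shift [ -0.8   0.6 -17.9]
side (256, 198, 24, 35) 121.5 [0.642 0.062 0.032]
top (260, 198, 12, 4) 23.0 [0.622 0.027 0.032]
top (243, 188, 12, 14) 120.5 [0.636 0.091 0.032]
```

Request:
arm_command(
  series=[
    [[0, 0, -2, 0], [0, 0, -2, 0], [0, 0, -2, 0], [0, 0, -2, 0], [0, 0, -2, 0], [0, 0, -2, 0], [0, 0, -2, 0], [0, 0, 0, 0], [0, 0, 0, 0]],
  ],
)

```text
t: 13.75
tcp_pos: [0.6479, -0.0427, 0.0013]
tool_rot: [0.475, 0.524, -0.475, 0.524]
force: [-0.1, 0.2, 0.3]
finger_gap: 0.999
```

Request:
arm_command(
  series=[
    [[0, 0, -1, 0], [0, 0, -1, 0], [0, 0, 0, 0], [0, 0, 0, 0]],
  ],
)

```text
t: 14.15
tcp_pos: [0.6476, -0.0408, 0.0013]
tool_rot: [0.475, 0.524, -0.475, 0.524]
force: [-0.8, -0.1, 1.4]
finger_gap: 1.0
```

Run:
```python
from h import *
to(rw(-96,0,2),5.55)
```

```text
t 14.15 tcp [ 0.6476 -0.0408  0.0013] F [-0.8 -0.1  1.4] gap 1.0
yaw 5.54 turn -0.0001
shift [-0.7  0.4 -2.7]
```

Request:
arm_command(
  series=[
    [[0, 0, -1, 0], [0, 0, -1, 0], [0, 0, 0, 0], [0, 0, 0, 0]],
  ],
)

```text
t: 14.55
tcp_pos: [0.6474, -0.0388, 0.0013]
tool_rot: [0.475, 0.524, -0.475, 0.524]
force: [-0.1, -0.5, -0.2]
finger_gap: 1.002
```

Request:
arm_command(
  series=[
    [[0, 0, -1, 0], [0, 0, 0, 0], [0, 0, 0, 0]],
  ],
)

```text
t: 14.85
tcp_pos: [0.6474, -0.0378, 0.0013]
tool_rot: [0.475, 0.524, -0.475, 0.524]
force: [0.0, 0.5, 0.3]
finger_gap: 0.999
```

Run:
```python
from h import *
to(rw(-96,0,2),5.55)
i=snapshot('side'); j=snapshot('top'); cv2.imwrite('pics/s7.png',i[:,:,::-1])
cv2.imwrite('pics/s7b.png',np.hstack([cv2.resize(i[170:270,210:310,::-1],(400,400),interpolation=cv2.INTER_CUBIC),cv2.resize(j[160:240,220:300,::-1],(400,400),interpolation=cv2.INTER_CUBIC)]))
```

```text
t 14.85 tcp [ 0.6474 -0.0378  0.0013] F [0.  0.5 0.3] gap 0.999
yaw 5.55 turn -0.0
shift [-0.7  0.4  0.3]
```

Request:
arm_command(
  series=[
    [[0, 0, -1, 0], [0, 0, 0, 0], [0, 0, 0, 0]],
  ],
)

```text
t: 15.25
tcp_pos: [0.6473, -0.0368, 0.0013]
tool_rot: [0.475, 0.524, -0.475, 0.524]
force: [-1.0, -0.1, 1.1]
finger_gap: 1.003
```

Request:
arm_command(
  series=[
    [[0, 0, -1, 0], [0, 0, 0, 0], [0, 0, 0, 0]],
  ],
)

```text
t: 15.55
tcp_pos: [0.6474, -0.0364, 0.0014]
tool_rot: [0.475, 0.523, -0.475, 0.524]
force: [0.4, -3.8, -0.2]
finger_gap: 1.0
```

Request:
arm_command(
  series=[
    [[0, 0, -1, 0], [0, 0, 0, 0], [0, 0, 0, 0]],
  ],
)

```text
t: 15.85
tcp_pos: [0.6476, -0.0364, 0.0015]
tool_rot: [0.475, 0.523, -0.475, 0.524]
force: [-1.0, -5.8, 0.8]
finger_gap: 1.0
```

Run:
```python
from h import *
to(rw(-96,0,2),5.55)
i=snapshot('side'); j=snapshot('top'); cv2.imwrite('pics/s8.png',i[:,:,::-1])
cv2.imwrite('pics/s8b.png',np.hstack([cv2.resize(i[170:270,210:310,::-1],(400,400),interpolation=cv2.INTER_CUBIC),cv2.resize(j[160:240,220:300,::-1],(400,400),interpolation=cv2.INTER_CUBIC)]))
```

```text
t 15.85 tcp [ 0.6476 -0.0364  0.0015] F [-1.  -5.8  0.8] gap 1.0
yaw 5.57 turn 0.0003
shift [-0.5  0.   1.8]
```

View pics/s8b.png

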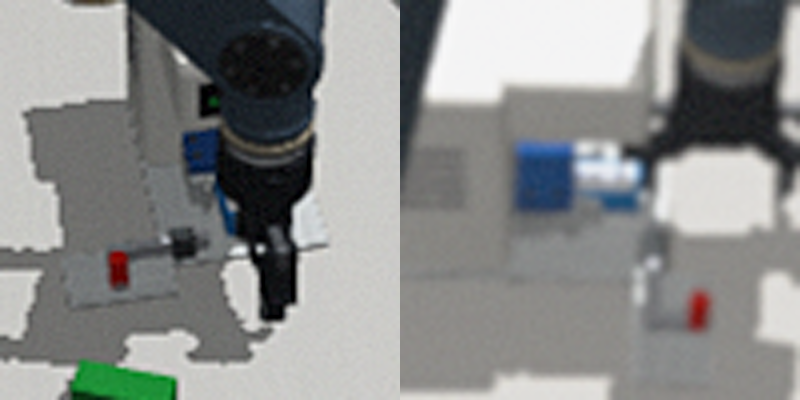

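The crops show the box in the pocket with its outer end at top crop (640,170), against the leading finger, and its front part under the jaw (512-575). The contact force rose to 5.8 N against the stop. I'll back off, shut the gripper and check how far in it is.

Request:
arm_command(
  series=[
    [[0, 0, 5, 0], [0, 0, 15, 0], [0, 0, 25, 0], [0, 0, 15, 0], [-20, 0, 0, 0], [-30, 0, 0, 0], [-30, 0, 0, 0], [0, 0, 0, 0]],
  ],
)

```text
t: 16.75
tcp_pos: [0.6561, -0.0961, 0.0858]
tool_rot: [0.477, 0.521, -0.474, 0.526]
force: [1.0, -0.2, 0.2]
finger_gap: 1.004
```

Request:
arm_command(
  series=[
    [[0, -20, 0, 0], [0, -40, 0, 0], [0, -45, 0, 0], [0, -35, 0, 0], [0, -15, 0, 0], [0, 0, 0, 0], [0, 0, 0, 0]],
  ],
  jaw=0,
)

```text
t: 17.45
tcp_pos: [0.4995, -0.1101, 0.0812]
tool_rot: [0.476, 0.523, -0.475, 0.524]
force: [0.4, -0.8, 1.2]
finger_gap: 0.001
```

Run:
```python
from h import *
to(rw(-89,155,60),5.55)
th,ox,oy=np.load('reader.npy'); A=np.array([[np.cos(th),np.sin(th)],[-np.sin(th),np.cos(th)]])
out=[]
for n in ('side','top'):
  i=snapshot(n); cv2.imwrite(f'pics/{n}9.png',i[:,:,::-1]); c,m=blobs(i,(100,90,30),(125,255,255),6)
  for x in c:
    P=x[:,0,:].astype(float)+0.0
    w=onz(n,P,.019)[:,:2]*1000; r=(w-[ox,oy])@A.T
    if abs(np.median(r[:,0]))<120 and abs(np.median(r[:,1]))<60: print(n,cv2.boundingRect(x),cv2.contourArea(x),'reader x %.0f..%.0f y %.0f..%.0f'%(r[:,0].min(),r[:,0].max(),r[:,1].min(),r[:,1].max()))
i=cv2.imread('pics/side9.png'); j=cv2.imread('pics/top9.png')
cv2.imwrite('pics/s9b.png',np.hstack([cv2.resize(i[180:260,220:300],(400,400),interpolation=cv2.INTER_CUBIC),cv2.resize(j[170:230,230:290],(400,400),interpolation=cv2.INTER_CUBIC)]))
```

```text
t 17.45 tcp [ 0.4995 -0.1101  0.0812] F [ 0.4 -0.8  1.2] gap 0.001
yaw 5.49 turn -0.001
shift [ 21.2  -0.5 -64.4]
side (256, 201, 22, 28) 238.0 reader x -49..77 y -39..37
top (260, 198, 7, 4) 12.0 reader x -31..-9 y 3..17
top (243, 188, 12, 14) 120.5 reader x 13..55 y -41..19
```

View pics/s9b.png

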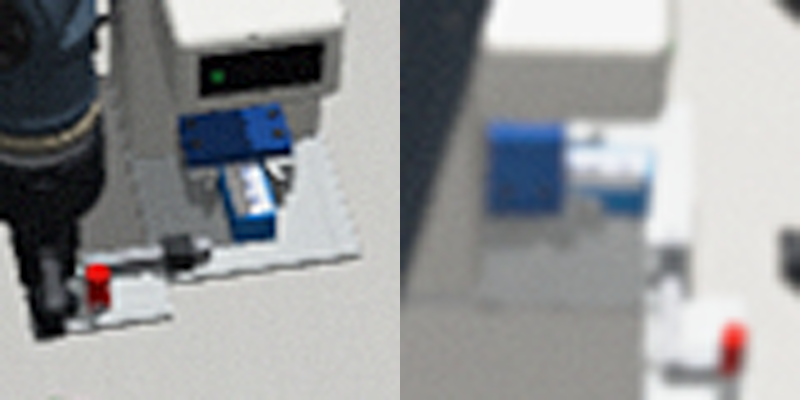

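Run:
```python
from h import *
th,ox,oy=np.load('reader.npy'); A=np.array([[np.cos(th),np.sin(th)],[-np.sin(th),np.cos(th)]])
rd=lambda n,uv,z:((onz(n,uv,z)[:,:2]*1000-[ox,oy])@A.T).round(1).tolist()
S=lambda c:np.array([220,180])+(np.array(c,float)+.5)/5-.5
T=lambda c:np.array([230,170])+(np.array(c,float)+.5)/6.667-.5
print('side box end bottom',rd('side',S([[235,240],[275,235]]),.006),'top edge',rd('side',S([[232,211],[273,205]]),.032))
print('plate edge',rd('side',S([[200,275],[360,255]]),.006))
print('jaw front low corners (8,+-37,36)',rd('side',S([[188,164],[291,153]]),.036))
print('top: box corner',rd('top',T([[255,212]]),.006),rd('top',T([[255,185]]),.032))
print('top: plate corner -60',rd('top',T([[290,240]]),.006),'jaw front z48',rd('top',T([[165,215],[165,125]]),.048))
```

```text
side box end bottom [[-35.1, 15.8], [-35.5, -11.9]] top edge [[-32.2, 17.7], [-31.8, -10.5]]
plate edge [[-61.9, 45.1], [-63.8, -64.5]]
jaw front low corners (8,+-37,36) [[12.8, 39.4], [10.5, -32.2]]
top: box corner [[-37.6, 8.7]] [[-36.8, 9.7]]
top: plate corner -60 [[-56.8, 27.1]] jaw front z48 [[11.2, 43.1], [12.9, -17.6]]
```

The numbers put the box end at reader x≈-37±3, square and under the jaw, so home within what the cameras resolve and held by a stiff stop. On to the bolt.

Request:
arm_command(
  series=[
    [[0, 0, -20, 0], [0, 0, -30, 0], [0, 0, -14, 0], [20, 0, 0, 0], [25, 0, 0, 0], [15, 0, 0, 0], [3, 0, 0, 0], [0, 0, 0, 0]],
  ],
)

```text
t: 18.35
tcp_pos: [0.4929, -0.0459, 0.0179]
tool_rot: [0.475, 0.524, -0.475, 0.524]
force: [-0.2, -0.2, 0.7]
finger_gap: -0.002
```

Request:
arm_command(
  series=[
    [[0, 10, 0, 0], [0, 10, 0, 0], [0, 5, 0, 0], [0, 5, 0, 0], [0, 5, 0, 0], [0, 5, 0, 0], [0, 0, 0, 0]],
  ],
)

```text
t: 19.05
tcp_pos: [0.5333, -0.042, 0.0184]
tool_rot: [0.476, 0.523, -0.475, 0.524]
force: [0.8, -0.1, -0.2]
finger_gap: -0.001
```

Run:
```python
from h import *
to(rw(-89,90,18),5.55)
```

```text
t 19.05 tcp [ 0.5333 -0.042   0.0184] F [ 0.8 -0.1 -0.2] gap -0.001
yaw 5.54 turn -0.0002
shift [ 0.5 24.4  0.2]
```

Request:
arm_command(
  series=[
    [[0, 4, 0, 0], [0, 4, 0, 0], [0, 4, 0, 0], [0, 4, 0, 0], [0, 3, 0, 0], [0, 2, 0, 0], [0, 0, 0, 0], [0, 0, 0, 0]],
  ],
)

```text
t: 19.85
tcp_pos: [0.5537, -0.04, 0.0183]
tool_rot: [0.475, 0.523, -0.475, 0.524]
force: [-1.5, -0.6, -0.9]
finger_gap: -0.001
```

Request:
arm_command(
  series=[
    [[0, 1, 0, 0], [0, 1, 0, 0], [0, 0, 0, 0], [0, 0, 0, 0]],
  ],
)

```text
t: 20.25
tcp_pos: [0.555, -0.0398, 0.0183]
tool_rot: [0.475, 0.524, -0.475, 0.523]
force: [-1.9, -0.8, 0.5]
finger_gap: 0.001
```

Run:
```python
from h import *
to(rw(-89,90,18),5.55)
th,ox,oy=np.load('reader.npy'); A=np.array([[np.cos(th),np.sin(th)],[-np.sin(th),np.cos(th)]])
for f in ('pics/side0.png','pics/side9.png',None):
  i=snapshot('side') if f is None else cv2.imread(f)[:,:,::-1].copy()
  c,_=blobs(i,(0,140,60),(8,255,255),5)
  for x in c:
    w=onz('side',[cv2.minAreaRect(x)[0]],.03)[0,:2]*1000
    print(f,cv2.boundingRect(x),((w-[ox,oy])@A.T).round(1))
```

```text
t 20.25 tcp [ 0.555  -0.0398  0.0183] F [-1.9 -0.8  0.5] gap 0.001
yaw 5.54 turn -0.0002
shift [0.3 2.6 0.3]
pics/side0.png (237, 233, 5, 8) [-78.8 116.6]
pics/side9.png (237, 233, 5, 8) [-78.8 116.6]
```

Request:
arm_command(
  series=[
    [[0, 2, 0, 0], [0, 1, 0, 0], [0, 0, 0, 0], [0, 0, 0, 0]],
  ],
)

```text
t: 20.7
tcp_pos: [0.5564, -0.0396, 0.0182]
tool_rot: [0.474, 0.525, -0.476, 0.523]
force: [-4.8, -2.2, 2.3]
finger_gap: -0.0
```

Request:
arm_command(
  series=[
    [[0, 1, 0, 0], [0, 1, 0, 0], [0, 0, 0, 0], [0, 0, 0, 0]],
  ],
)

```text
t: 21.1
tcp_pos: [0.5565, -0.0394, 0.0181]
tool_rot: [0.473, 0.526, -0.477, 0.522]
force: [-8.7, -3.7, 5.0]
finger_gap: -0.003
```

Request:
arm_command(
  series=[
    [[0, 1, 0, 0], [0, 1, 0, 0], [0, 0, 0, 0], [0, 0, 0, 0]],
  ],
)

```text
t: 21.5
tcp_pos: [0.5566, -0.0393, 0.0181]
tool_rot: [0.472, 0.527, -0.477, 0.521]
force: [-11.4, -5.4, 8.1]
finger_gap: 0.003
```

Stopped stiffly where the shut bolt should be. I'll back off and check the knob.

Request:
arm_command(
  series=[
    [[0, -6, 0, 0], [0, -15, 0, 0], [0, -25, 0, 0], [0, -25, 0, 0], [-20, -10, 0, 0], [-30, 0, 10, 0], [-30, 0, 30, 0], [-30, 0, 40, 0], [-20, 0, 40, 0], [0, 0, 0, 0]],
  ],
)

```text
t: 22.5
tcp_pos: [0.4987, -0.1733, 0.1523]
tool_rot: [0.477, 0.517, -0.475, 0.528]
force: [0.2, -0.4, -0.2]
finger_gap: -0.004
```

Run:
```python
from h import *
to(rw(-89,90,18),5.55)
th,ox,oy=np.load('reader.npy'); A=np.array([[np.cos(th),np.sin(th)],[-np.sin(th),np.cos(th)]])
for n in ('side','top'):
  for f in (f'pics/{n}9.png',None):
    i=snapshot(n) if f is None else cv2.imread(f)[:,:,::-1].copy()
    if f is None: cv2.imwrite(f'pics/{n}10.png',i[:,:,::-1])
    c,_=blobs(i,(0,140,60),(8,255,255),3)
    for x in c:
      w=onz(n,[cv2.minAreaRect(x)[0]],.03)[0,:2]*1000
      r=(w-[ox,oy])@A.T
      if abs(r[0]+80)<60: print(n,f,cv2.boundingRect(x),r.round(1))
    c,m=blobs(i,(100,90,30),(125,255,255),6)
    for x in c:
      w=onz(n,[cv2.minAreaRect(x)[0]],.03)[0,:2]*1000; r=(w-[ox,oy])@A.T
      if abs(r[0])<70 and abs(r[1])<50: print('  blue',cv2.boundingRect(x),cv2.contourArea(x))
```

```text
t 22.5 tcp [ 0.4987 -0.1733  0.1523] F [ 0.2 -0.4 -0.2] gap -0.004
yaw 5.29 turn -0.0046
shift [ 133.9   69.2 -128.9]
side pics/side9.png (237, 233, 5, 8) [-78.8 116.6]
  blue (256, 201, 22, 28) 238.0
side None (250, 231, 5, 9) [-80.1  73.9]
  blue (256, 201, 22, 26) 221.5
top pics/top9.png (279, 219, 2, 6) [-77.9 111.5]
  blue (260, 198, 7, 4) 12.0
  blue (243, 188, 12, 14) 120.5
top None (278, 209, 3, 7) [-76.6  71.6]
  blue (260, 198, 7, 4) 12.5
  blue (242, 188, 13, 14) 127.5
```

```bash
python3 -c "
from station import ticket
print(ticket.sign_off())"
```

```text
the job is handed in; nothing more can be done
None
```

The slide box is in the reader pocket under the jaw, and the bolt is pushed across behind it. I handed the job in at about 22.6 s; no verdict was reported.

**What I did**
- I gripped the slide box near its outer end and set it flat on the base plate in front of the mouth.
- The interface only turns the tool about its own axis, so the gripper could not lean back under the hood. I turned the open gripper 90° and pushed the box in with the outside of its leading finger.
- I then pushed the red knob across with the shut fingers and backed the arm away.

**Last checks**
- **Box:** The push met a stiff stop, with force rising to about 6 N. The two cameras put its outer end at reader x of about -32 to -38 mm, depending on the edge read; it should be -39. The readings carry a bias of a few mm, so "fully home" rests mainly on feeling the stop.
- **Box after the bolt:** It looked square in the last picture. After the bolt push its blue outline was the same to within 2 px, and the 2 px is probably the bolt bar covering it.
- **Bolt:** The knob moved about 40 to 43 mm, from about 8 mm (estimated) to a hard stop at 11–13 N. It ended at reader y of about 72–74 mm; fully shut is 71.
- **Robot:** At the end it was clear of everything, with zero contact force.
- **Bystanders:** I did not measure them at the end. The arm never came near them, and the bottle and timer looked undisturbed in the pictures taken on the way.

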